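Set out the dosing cup and open the safety cap of the red cleaner bottle

TASK

Get ready to dose line cleaner: take the green dosing cup out of the parts bin and stand it upright, wholly on the round black pad, and let go of it. Then open the red-capped bottle: grip its safety cap, push it down against its spring, keep it pushed while turning it anticlockwise (seen from above) about a sixth of a turn, and lift it off. Finish holding the cap level in the gripper, about 8 cm above where it sat and still over its bottle; leave the blue-capped bottle and all other things as they are.

Things in the scene. Friction and masses are not known exactly. Their poses are not given: they have to be found in the camera images.
- cup_center (a point): Green open dosing cup, a straight cylinder 44 mm outside diameter, 64 mm tall, wall 3 mm, 40 g or so, standing upright in one of the four compartments of the grey bin. The point is on its axis, half-way up (32 mm above its underside); z up along its axis.
- cup: The same cup; origin at the centre of its underside, z up along its axis.
- bin: Grey bin fixed to the bench, 195 x 195 mm, 30 mm tall, walls, floor and dividers 5 mm thick: four compartments of 90 x 90 mm with one thing near the middle of each (which is where varies). The cup stands 39 mm above the walls, the other things at most 35 mm above the bench. Origin at the centre of its underside, x and y along its sides.
- pad: Round black rubber pad with a thin yellow ring, 100 mm diameter, 4 mm thick, fixed to the bench. Origin at the centre of its underside, on the bench.
- red_bottle: White round bottle, 80 mm diameter, with a red band and a red cap, fixed upright in a 130 x 130 mm steel foot bolted to the bench. Origin on the bench under its axis, z up. Its shoulder is 142.5 mm up. Two ledges on the neck hold two lugs inside the cap.
- red_neck (a point): Centre of the top of the red bottle's neck, on the bottle's axis, 162 mm above the bench; the neck is 38 mm across. A grey sprung plunger in it pushes the cap up, and stands 20 mm out of the neck when the cap is off. A lifted cap clears the neck after 12 mm.
- red_cap_center (a point): Red push-and-turn cap on the bottle with the red band: a round cylinder 48 mm diameter (smooth top 16 mm, finely ribbed below), 42 mm tall, 50 g or so. The point is on its axis, half-way up: 21 mm below its flat top, which is 192 mm above the bench while shut. z up; x points along the white bar on its top and lies along the bottle's x while shut.
- red_cap: The red cap's motion (origin: centre of its lower rim, 150 mm above the bench while shut). It can go 7.5 mm down and must be pushed down at least 3.5 mm (about 7 N; 10 N at the bottom) to turn. Kept pushed and turned anticlockwise from above, it is free to lift from 0.65 rad (37 deg) of turn on; a stop ends the turn at 1.19 rad (68 deg). Aim at 1.0 rad, then lift straight up.
- blue_cap_center (a point): Blue cap, same shape as the red one, on another bottle of the same shape with a blue band; the two bottles swap places from start to start. Not to be opened or turned. The point is on its axis, half-way up.
- blue_bottle: White bottle with a blue band that carries the blue cap, otherwise like the red one, fixed to the bench; leave shut. Origin on the bench under its axis, z up; its x lies along the blue cap's x while shut.
- bung: Black rubber bung, 34 mm wide, 28 mm tall, in the bin; leave alone.
- fitting: Brass fitting, 28 mm wide, 30 mm tall, in the bin; leave alone.
- gasket: White ring gasket, 44 mm wide, 8 mm tall, in the bin; leave alone.
- hexkey: Hex key with red T handle, handle 100 x 22 x 18 mm with a 120 mm steel shaft, lying on the bench near the robot, right; leave alone. Origin under the handle.
- labelroll: Paper roll, 90 mm wide, 30 mm tall, lying flat at the back of the bench; leave alone.
- brush: Hand brush lying at the back right of the bench; leave alone.
- jar: Amber jar, 56 mm wide, 90 mm tall, at the back of the bench; leave alone.
Things that resemble listed ones, but are neither listed nor needed, are in the scene too. Of the things that look like the red_cap, the largest one is meant. What is shaped like the cup but purple is not meant.

How it is judged:
On the way, in this order (a step that is already met when the one before it is completed fails the run):
1. the cup stands upright on the pad, let go (horizontal distance between cup_center and pad below 0.028 m and z of cup_center in the frame of pad between 0.032 and 0.041 m and angle between cup_center's own z axis and vertical below 0.12 rad and contact force between the fingers and cup below 0.05 N and linear speed of cup below 0.02 m/s), for 0.2 s.
2. the red cap is pushed down on its neck before it is turned (z of red_cap_center in the frame of red_bottle below 0.1685 m and angle between the x axis of red_cap_center and the x axis of red_bottle, either way round below 0.15 rad and horizontal distance between red_cap_center and red_bottle below 0.01 m), for 0.05 s.
3. the red cap is turned free while still on the neck (angle between the x axis of red_cap_center and the x axis of red_bottle, either way round above 0.6 rad and z of red_cap_center in the frame of red_bottle below 0.176 m and horizontal distance between red_cap_center and red_bottle below 0.01 m), for 0.05 s.
At the end, for the whole second after the job is handed in: The red cap is held still in the fingers (over 2 N), level within 17 deg, 45 to 140 mm above its shut height, within 35 mm of the bottle's axis, not touching the bottle; the green cup stands released and still, upright within 7 deg, its axis within 28 mm of the pad's centre (all of step 1 and z of red_cap_center in the frame of red_bottle between 0.216 and 0.311 m and horizontal distance between red_cap_center and red_bottle below 0.035 m and angle between red_cap_center's own z axis and vertical below 0.3 rad and linear speed of red_cap below 0.03 m/s and contact force between the fingers and red_cap above 2 N and contact force between red_cap and red_bottle below 0.05 N); the arm keeps its last pose, push and grip.
It fails at once if the blue cap is moved over 6 mm or turned over 14 degrees (distance of blue_cap_center from where it was at the start of the episode above 0.006 m or angle between the x axis of blue_cap_center and the x axis of blue_bottle, either way round above 0.25 rad).
It fails at once if a bystander is pushed more than 3 cm from its place (distance of any of bung, fitting, gasket, hexkey, labelroll, brush, jar from where it was at the start of the episode above 0.03 m).
It also fails if it takes over 48 s, if anything falls off the work surface, if the arm or the gripper's body presses on something with over 40 N, if the wrist force passes 120 N, or if a joint passes its speed limit or range.

ROBOT

A 7-joint arm with a two-finger parallel gripper is mounted at the origin on the work surface. World frame = base frame: x ahead of the robot, y to its left, z up, the work surface at z = 0. Lengths are in m, angles in rad, forces in N, time in s.
With the tool pointing down it reaches from about 0.4 to 0.875 m from the base axis. Payload 6.5 kg.
Tool frame: the origin (TCP) lies on the mounting face of the last link; the fingertips stand 173 mm ahead of it and the grasp point (between the pads) lies bot.grip_point_offset ahead of it (bot.grip_point_offset is the distance from the TCP to the grasp point, in m); z points along the fingers, y is the line along which they close (so a half turn about z gives the same grasp; the last joint's range is limited). The gripper opens to 85 mm and grips with 20 to 120 N. Pads are 22 mm wide; open, the fingers measure 114 mm over their backs; the gripper's body (76 mm by 85 mm) begins 54 mm behind the grasp point. The pads swing forward as they close: fully open they stand 13 mm farther back than shut.
Start: joints at [-1.24, 0.536, -0.004, 1.538, 0.003, 1.067, -0.071], TCP at [0.251, 0.599, 0.405] pointing down, gripper open.
Joint ranges: [-2.7, 2.7], [-0.37, 2.16], [-1.27, 1.26], [0.24, 2.4], [-1.31, 4.45], [0.19, 1.91], [-2.76, 2.76]. Speed limits (rad/s): [2.39, 2.39, 3.14, 3.14, 3.14, 3.14, 3.14].

INTERFACE

Orientations are given as a unit quaternion [x, y, z, w].
In Python, from bench import bot gives the robot as it stands.
- The arm moves only by the tool drive_tool, never from a script. Its argument "deltas" is a list of rows, each an object of numbers: "dx", "dy", "dz": the shift along the tool's x, y, z in cm; "rx", "ry", "rz": the turn, a rotation vector about the tool's x, y, z in degrees. A call has 1 to 20 rows; each row is the pose to reach, as a shift and turn from the pose commanded when the call began, along the tool's axes at that moment; what a row does not reach only later rows make up. A row lasts 1/8 s, in which the tool goes at most 62.5 mm and 10.7 degrees, less where a joint would pass 70% of its speed; a pose out of reach is approached as far as the arm can. A call with a gripper value outside its range is refused whole. "jaw" is the opening, from -1 (shut) to 1 (fully open), set as the call begins (left out, the last holds). The fingers move at their own pace and stop on an object; the grip force is fixed at half the most. Time passes only in rows, so rows that repeat a pose let the fingers close. It gives the time, the measured TCP pose, the force, the opening and the grip force at its end, in the units of the state.
- bot.get_state(): the state, without advancing time (a new reading comes with each control period).
- bot.capture(name): name is "scene" or "top"; returns (picture, depth): 420x560x3 uint8, red, green, blue; 420x560 float32, m along the optical axis (not along the pixel's ray), 0 where there is no reading.
- bot.camera_model(name): a dict with "fov_y" (degrees; the focal length in pixels is half the picture's height over the tangent of half this angle, whatever the lens; pixels are square), "cx", "cy" (the principal point, pixels), "R" (3x3) and "t" (3): a world point X has camera coordinates R X + t. Camera axes: x right, y down, z forward; pixel columns grow to the right and rows downward; lengths in m; the calibration is good to about 2 mm. A picture is of the moment at which its call begins. camera_model takes no time and is no camera call.
- bot.hand_in(): hands the job in; it is judged then, once.
Trained networks look in the newest picture that a camera, given by its name, has taken for a name from the list of things; names that differ only in an ending like _2 or _b are one class to them, and where a whole thing is asked for, a point or a joint stands for the part that bears it (a point fixed in the world has none). Each returns a list of dicts, best first, with "score" (0 to 1); they miss things now and then, are a little off and sometimes report something else, mostly with a low value. They report only what shows in the picture. A call takes as long as a camera call. They do not tell look-alikes from the thing itself.
- bot.silhouettes(camera, label): "mask" (420x560 bool, what is visible of it) and "point" ([column, row] in pixels, amid what is visible of it).
The state is a dict: "time_s": time; "joint_pos": joint angles; "joint_velocities": joint speeds; "joint_efforts": joint torques, N m; "tool_pos": TCP position; "tool_rot": TCP orientation; "ft_force": force on the tool from outside, world axes, zero at the start; "torque": the same for the moment, N m; "grip_width": opening from 0.0 (shut) to 1.0 (fully open); "gripper_force": force on a finger pad.
Only numpy, scipy, OpenCV 4.12 (cv2) and the standard library are available. Lean on these libraries where they do the work, as an engineer would, in place of code of your own. Each camera call takes 0.05 s, during which the arm holds its last target. There are 200 camera calls.

## Working session

There is one attempt and no reset: what is moved stays moved. The work goes in short steps, Python scripts to look and compute and a tool call to move; the robot and the scene stay as the last step left them, time stands still between calls to the robot, and variables do not carry over. Pictures are saved under pics/ and viewed, at most 10 in all, crops included, and the job is handed in when it is done.

Besides the shell and the picture viewer there is one more tool, called after "Emit:" as name([rows], argument=value, ...), one row to a line, values as JSON. drive_tool: Moves the arm, as the interface text tells. Its arguments: {"type":"object","properties":{"deltas":{"type":"array","items":{"type":"object","properties":{"dx":{"type":"number"},"dy":{"type":"number"},"dz":{"type":"number"},"rx":{"type":"number"},"ry":{"type":"number"},"rz":{"type":"number"}}}},"jaw":{"type":"number"}},"required":["deltas"]}

```bash
mkdir -p pics; ls; cat > h.py <<'E'
from bench import bot
import numpy as np, cv2
def cloud(name, d):
    m=bot.camera_model(name); h,w=d.shape
    f=h/2/np.tan(np.radians(m['fov_y'])/2)
    v,u=np.mgrid[:h,:w]
    c=np.stack([(u-m['cx'])/f*d,(v-m['cy'])/f*d,d],-1)
    return (c-np.array(m['t']))@np.array(m['R'])
E
python3 - <<'E'
from h import *
print(bot.grip_point_offset, bot.get_state())
for n in ['top','scene']:
    p,d=bot.capture(n); cv2.imwrite(f'pics/{n}0.png',p[:,:,::-1]); X=cloud(n,d); np.save(f'{n}.npy',X); print(n,bot.camera_model(n))
    for l in ['cup','pad','red_cap','blue_cap_center','red_bottle','blue_bottle','bin','hexkey','jar']:
        for r in bot.silhouettes(n,l)[:4]:
            m=r['mask']&(d>0); P=X[m]
            if len(P)<5: continue
            z=np.percentile(P[:,2],97); T=P[P[:,2]>z-.006]
            print(l,round(r['score'],2),np.round(r['point']),len(P),'med',np.median(P,0).round(3),'top z',z.round(3),'mid',((T.min(0)+T.max(0))/2).round(4)[:2],'ext',np.ptp(T,0).round(3)[:2])
E
```

```text
pics
0.1547 {'time_s': 0.0, 'joint_pos': array([-1.24018703,  0.53719061, -0.00444537,  1.53886899,  0.00260971,
        1.06730451, -0.07122104]), 'joint_velocities': array([ 0.0021169 , -0.00123261, -0.00056942,  0.00109761, -0.00121177,
       -0.00071851,  0.00035767]), 'joint_efforts': array([-8.01686474e-05, -5.83410645e+01,  1.04863912e+00, -2.59101337e+01,
        1.23650325e-02,  9.68583918e-03,  6.00501878e-06]), 'tool_pos': array([0.25107726, 0.59919193, 0.40379854]), 'tool_rot': array([ 1.97075363e-01,  9.80387945e-01, -8.76267924e-04, -1.07574936e-04]), 'ft_force': array([-0.76744104, -0.21811168,  0.21440343]), 'torque': array([-0.03153268, -0.02494942, -0.0659583 ]), 'gripper_force': 0.0, 'grip_width': 1.0005992581959764}
top {'fov_y': 42.29709353692008, 'cx': 290.22406596342154, 'cy': 206.0668459555786, 'R': array([[-0.01099612, -0.99966856,  0.02327787],
       [-0.98366696,  0.00663159, -0.1798759 ],
       [ 0.17966192, -0.02487561, -0.98341385]]), 't': array([-0.04897286,  0.5673939 ,  1.32550319])}
cup 0.84 [249. 201.] 325 med [0.586 0.053 0.018] top z 0.066 mid 
[... 3118 characters left out ...]
0.549 0.214 0.047] top z 0.069 mid [0.5444 0.2152] ext [0.045 0.041]
red_bottle 0.69 [168. 233.] 2633 med [ 0.522 -0.294  0.029] top z 0.141 mid [ 0.4985 -0.3086] ext [0.043 0.054]
blue_bottle 0.83 [247. 277.] 2861 med [ 0.657 -0.099  0.013] top z 0.141 mid [ 0.6355 -0.1027] ext [0.038 0.053]
bin 0.88 [398. 231.] 4898 med [0.523 0.28  0.006] top z 0.03 mid [0.5165 0.2712] ext [0.24  0.239]
hexkey 0.66 [398. 231.] 4865 med [0.522 0.279 0.006] top z 0.03 mid [0.5165 0.2712] ext [0.24  0.239]
hexkey 0.61 [133. 183.] 159 med [ 0.329 -0.421  0.007] top z 0.018 mid [ 0.303  -0.3604] ext [0.029 0.019]
jar 0.87 [313. 318.] 802 med [0.767 0.032 0.087] top z 0.092 mid [0.755  0.0347] ext [0.049 0.048]
```

View pics/top0.png

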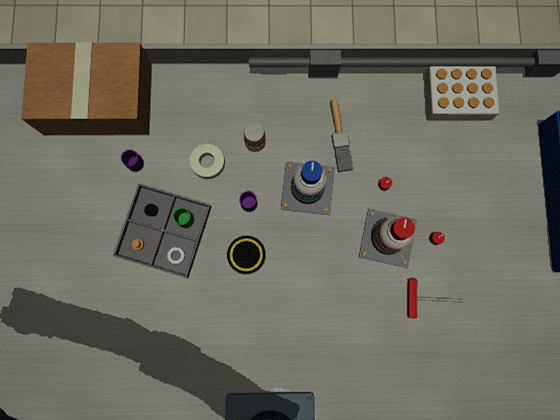

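View pics/scene0.png

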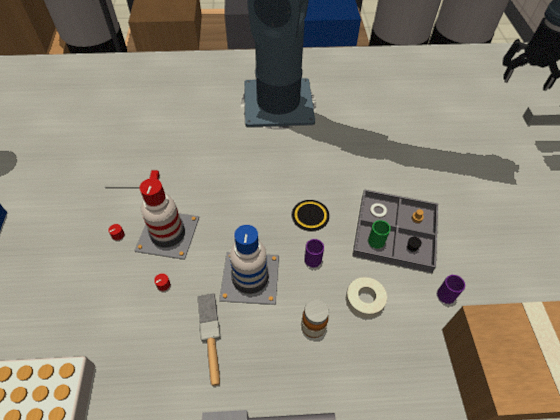

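The green cup is at top (184,217) and scene (378,232), and the purple cups are decoys. The pad is at top (246,254). The large red cap is at top (404,226), on the red-banded bottle, and the small red caps at (437,238) and (385,183) are decoys. The gripper's closing line already matches the bin's sides to within about 7°.

```bash
cat >> h.py <<'E'
from scipy.spatial.transform import Rotation as Ro
def to(x,y,z,yaw=None):
    "tool-frame delta (cm) from the present TCP to grasp point x,y,z; yaw: world azimuth of tool y, deg"
    s=bot.get_state(); R=Ro.from_quat(s['tool_rot']).as_matrix()
    d=R.T@(np.array([x,y,z+bot.grip_point_offset])-s['tool_pos'])*100
    a=np.degrees(np.arctan2(R[1,1],R[0,1]))
    print('d cm',d.round(2),'tool y az',a.round(1),'tilt',np.degrees(np.arccos(-R[2,2])).round(2),'gp',(s['tool_pos']+R[:,2]*bot.grip_point_offset).round(4),
      'j',s['joint_pos'].round(2),'t',s['time_s'], '' if yaw is None else f'rz {-(yaw-a):.1f}')
E
python3 - <<'E'
from h import *
for n in ['top','scene']:
    X=np.load(n+'.npy'); 
    for c in [(.5,-.15),(.42,.17),(.42,-.2)]:
        m=(abs(X[...,0]-c[0])<.02)&(abs(X[...,1]-c[1])<.02)&(X[...,2]<.02); print(n,c,np.median(X[m][:,2]).round(4))
to(.542,.216,.12); to(.542,.216,.052)
E
```

```text
top (0.5, -0.15) 0.0007
top (0.42, 0.17) 0.0003
top (0.42, -0.2) 0.0003
scene (0.5, -0.15) -0.0009
scene (0.42, 0.17) -0.001
scene (0.42, -0.2) -0.0013
d cm [-41.64 -24.13  13.  ] tool y az 67.3 tilt 0.0 gp [0.2512 0.5995 0.25  ] j [-1.24  0.54 -0.    1.54  0.    1.07 -0.07] t 1.0 
d cm [-41.64 -24.13  19.8 ] tool y az 67.3 tilt 0.0 gp [0.2512 0.5995 0.25  ] j [-1.24  0.54 -0.    1.54  0.    1.07 -0.07] t 1.0
```

Emit:
drive_tool([
  {"dx": -10,"dy": -6,"dz": 2},
  {"dx": -20,"dy": -12,"dz": 4},
  {"dx": -30,"dy": -18,"dz": 8},
  {"dx": -41.6,"dy": -24.1,"dz": 11},
  {"dx": -41.6,"dy": -24.1,"dz": 11},
  {"dx": -41.6,"dy": -24.1,"dz": 11},
  {"dx": -41.6,"dy": -24.1,"dz": 11},
  {"dx": -41.6,"dy": -24.1,"dz": 11},
  {"dx": -41.6,"dy": -24.1,"dz": 11},
  {"dx": -41.6,"dy": -24.1,"dz": 11},
  {"dx": -41.6,"dy": -24.1,"dz": 11},
  {"dx": -41.6,"dy": -24.1,"dz": 11},
], jaw=1)

```text
invalid input at $.deltas[0]: expected keys dx, dy, dz, rx, ry, rz
```

```bash
python3 - <<'E'
from h import *
to(.542,.216,.052)
for n in ['scene']:
    p,d=bot.capture(n); cv2.imwrite('pics/s1.png',cv2.resize(p[120:300,260:500,::-1],(800,600),interpolation=cv2.INTER_CUBIC))
    X=cloud(n,d)
    for r in bot.silhouettes(n,'cup')[:4]:
        P=X[r['mask']&(d>0)]; print(r['score'],np.round(r['point']),np.median(P,0).round(3))
E
```

```text
d cm [-41.64 -24.13  19.8 ] tool y az 67.3 tilt 0.0 gp [0.2512 0.5995 0.25  ] j [-1.24  0.54 -0.    1.54  0.    1.07 -0.07] t 1.0 
0.81 [380. 233.] [0.552 0.215 0.045]
0.78 [309. 254.] [0.595 0.052 0.038]
0.74 [450. 289.] [0.699 0.35  0.041]
0.29 [314. 317.] [0.767 0.032 0.086]
```

View pics/s1.png

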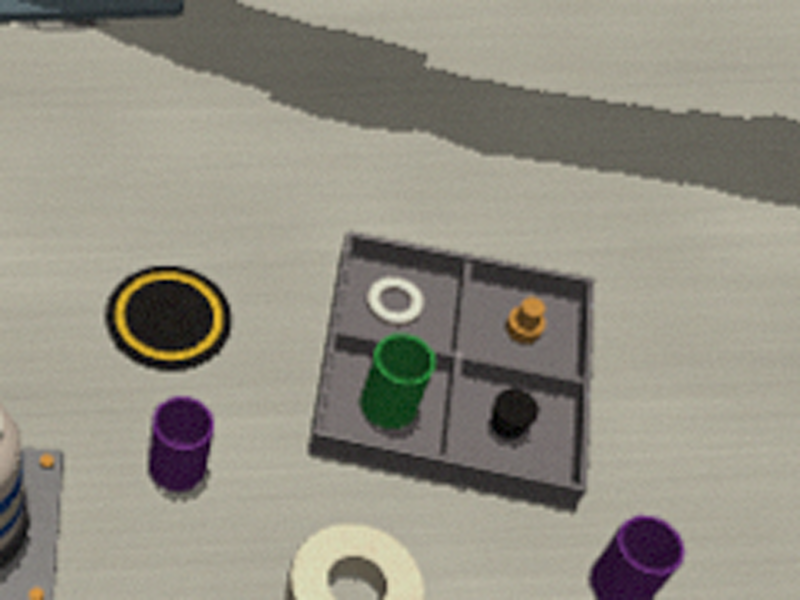

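The arm has not moved, because every row needs all six keys. The crop shows the green cup standing in its compartment at crop (400,380), which is free around it.

Emit:
drive_tool([
  {"dx": -10,"dy": -6,"dz": 2,"rx": 0,"ry": 0,"rz": 0},
  {"dx": -20,"dy": -12,"dz": 4,"rx": 0,"ry": 0,"rz": 0},
  {"dx": -30,"dy": -18,"dz": 8,"rx": 0,"ry": 0,"rz": 0},
  {"dx": -41.6,"dy": -24.1,"dz": 11,"rx": 0,"ry": 0,"rz": 0},
  {"dx": -41.6,"dy": -24.1,"dz": 11,"rx": 0,"ry": 0,"rz": 0},
  {"dx": -41.6,"dy": -24.1,"dz": 11,"rx": 0,"ry": 0,"rz": 0},
  {"dx": -41.6,"dy": -24.1,"dz": 11,"rx": 0,"ry": 0,"rz": 0},
  {"dx": -41.6,"dy": -24.1,"dz": 11,"rx": 0,"ry": 0,"rz": 0},
  {"dx": -41.6,"dy": -24.1,"dz": 11,"rx": 0,"ry": 0,"rz": 0},
  {"dx": -41.6,"dy": -24.1,"dz": 11,"rx": 0,"ry": 0,"rz": 0},
  {"dx": -41.6,"dy": -24.1,"dz": 11,"rx": 0,"ry": 0,"rz": 0},
  {"dx": -41.6,"dy": -24.1,"dz": 11,"rx": 0,"ry": 0,"rz": 0},
], jaw=1)

```text
time_s: 2.6
tool_pos: [0.5412, 0.2178, 0.295]
tool_rot: [0.196, 0.981, 0.0, 0.0]
ft_force: [0.0, -0.5, -1.0]
grip_width: 0.997
gripper_force: 0.0
```

```bash
python3 - <<'E'
from h import *
to(.542,.216,.052)
p,d=bot.capture('scene'); cv2.imwrite('pics/s2.png',cv2.resize(p[120:300,260:500,::-1],(800,600),interpolation=cv2.INTER_CUBIC))
E
```

```text
d cm [-0.15 -0.14  8.83] tool y az 67.4 tilt 0.04 gp [0.5412 0.218  0.1403] j [-0.51  0.56  0.06  1.81 -0.05  0.77  0.76] t 2.6
```

View pics/s2.png

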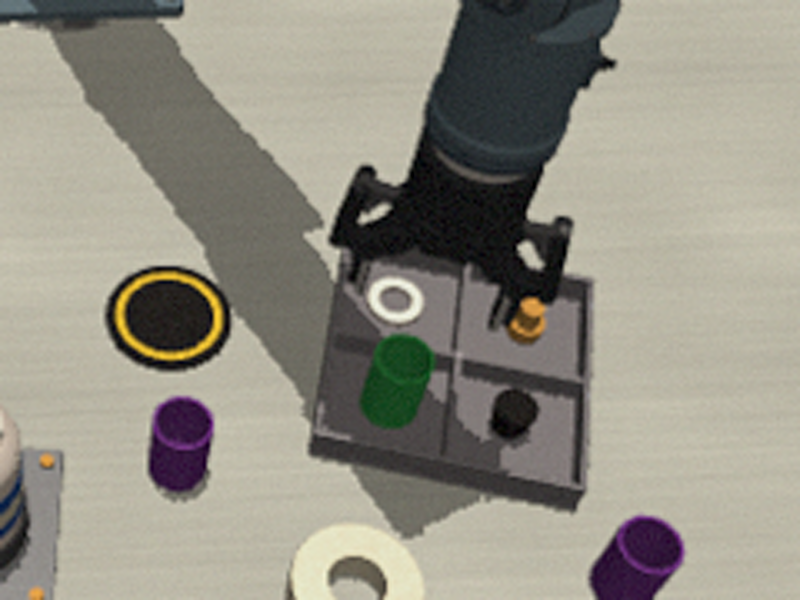

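The gripper is over the cup, about 9 cm above it, with the fingers straddling it. I'll descend and close.

Emit:
drive_tool([
  {"dx": 0,"dy": 0,"dz": 3,"rx": 0,"ry": 0,"rz": 0},
  {"dx": 0,"dy": 0,"dz": 6,"rx": 0,"ry": 0,"rz": 0},
  {"dx": 0,"dy": 0,"dz": 7.5,"rx": 0,"ry": 0,"rz": 0},
  {"dx": 0,"dy": 0,"dz": 8.8,"rx": 0,"ry": 0,"rz": 0},
  {"dx": 0,"dy": 0,"dz": 8.8,"rx": 0,"ry": 0,"rz": 0},
  {"dx": 0,"dy": 0,"dz": 8.8,"rx": 0,"ry": 0,"rz": 0},
  {"dx": 0,"dy": 0,"dz": 8.8,"rx": 0,"ry": 0,"rz": 0},
])

```text
time_s: 3.52
tool_pos: [0.5421, 0.2166, 0.2075]
tool_rot: [0.197, 0.98, 0.0, 0.001]
ft_force: [-0.2, -0.0, -0.1]
grip_width: 1.002
gripper_force: 0.0
```

Emit:
drive_tool([
  {"dx": 0,"dy": 0,"dz": 0,"rx": 0,"ry": 0,"rz": 0},
  {"dx": 0,"dy": 0,"dz": 0,"rx": 0,"ry": 0,"rz": 0},
  {"dx": 0,"dy": 0,"dz": 0,"rx": 0,"ry": 0,"rz": 0},
  {"dx": 0,"dy": 0,"dz": 0,"rx": 0,"ry": 0,"rz": 0},
  {"dx": 0,"dy": 0,"dz": 0,"rx": 0,"ry": 0,"rz": 0},
  {"dx": 0,"dy": 0,"dz": 0,"rx": 0,"ry": 0,"rz": 0},
  {"dx": 0,"dy": 0,"dz": 0,"rx": 0,"ry": 0,"rz": 0},
  {"dx": 0,"dy": 0,"dz": 0,"rx": 0,"ry": 0,"rz": 0},
  {"dx": 0,"dy": 0,"dz": 0,"rx": 0,"ry": 0,"rz": 0},
  {"dx": 0,"dy": 0,"dz": 0,"rx": 0,"ry": 0,"rz": 0},
], jaw=-1)

```text
time_s: 4.78
tool_pos: [0.542, 0.2166, 0.2071]
tool_rot: [0.197, 0.98, 0.0, 0.0]
ft_force: [-0.8, -0.6, 5.8]
grip_width: 0.49
gripper_force: 61.0
```

```bash
python3 - <<'E'
from h import *
to(.542,.216,.15)
to(.452,.0595,.15)
E
```

```text
d cm [-0.02 -0.05 -9.76] tool y az 67.3 tilt 0.05 gp [0.5421 0.2166 0.0524] j [-0.5   0.7   0.05  1.83 -0.06  0.61  0.77] t 4.775 
d cm [  2.23 -17.96  -9.77] tool y az 67.3 tilt 0.05 gp [0.5421 0.2166 0.0524] j [-0.5   0.7   0.05  1.83 -0.06  0.61  0.77] t 4.775
```

Emit:
drive_tool([
  {"dx": 0,"dy": 0,"dz": -2,"rx": 0,"ry": 0,"rz": 0},
  {"dx": 0,"dy": 0,"dz": -5,"rx": 0,"ry": 0,"rz": 0},
  {"dx": 0,"dy": 0,"dz": -7,"rx": 0,"ry": 0,"rz": 0},
  {"dx": 0,"dy": 0,"dz": -8,"rx": 0,"ry": 0,"rz": 0},
  {"dx": 0.4,"dy": -3,"dz": -8,"rx": 0,"ry": 0,"rz": 0},
  {"dx": 0.9,"dy": -7,"dz": -8,"rx": 0,"ry": 0,"rz": 0},
  {"dx": 1.4,"dy": -11,"dz": -8,"rx": 0,"ry": 0,"rz": 0},
  {"dx": 1.8,"dy": -15,"dz": -8,"rx": 0,"ry": 0,"rz": 0},
  {"dx": 2.2,"dy": -18,"dz": -8,"rx": 0,"ry": 0,"rz": 0},
  {"dx": 2.2,"dy": -18,"dz": -6,"rx": 0,"ry": 0,"rz": 0},
  {"dx": 2.2,"dy": -18,"dz": -4,"rx": 0,"ry": 0,"rz": 0},
  {"dx": 2.2,"dy": -18,"dz": -2,"rx": 0,"ry": 0,"rz": 0},
  {"dx": 2.2,"dy": -18,"dz": -1,"rx": 0,"ry": 0,"rz": 0},
  {"dx": 2.2,"dy": -18,"dz": -0.3,"rx": 0,"ry": 0,"rz": 0},
  {"dx": 2.2,"dy": -18,"dz": 0,"rx": 0,"ry": 0,"rz": 0},
  {"dx": 2.2,"dy": -18,"dz": 0.05,"rx": 0,"ry": 0,"rz": 0},
  {"dx": 2.2,"dy": -18,"dz": 0.05,"rx": 0,"ry": 0,"rz": 0},
  {"dx": 2.2,"dy": -18,"dz": 0.05,"rx": 0,"ry": 0,"rz": 0},
])

```text
time_s: 7.02
tool_pos: [0.452, 0.059, 0.2065]
tool_rot: [0.197, 0.98, 0.0, 0.0]
ft_force: [-0.5, -0.4, -0.3]
grip_width: 0.492
gripper_force: 60.8
```

```bash
python3 - <<'E'
from h import *
to(.452,.0595,.0515)
p,d=bot.capture('scene'); cv2.imwrite('pics/s3.png',cv2.resize(p[120:300,200:440,::-1],(800,600),interpolation=cv2.INTER_CUBIC))
E
```

```text
d cm [0.02 0.05 0.03] tool y az 67.3 tilt 0.03 gp [0.4521 0.059  0.0518] j [-0.27  0.56  0.05  2.15 -0.07  0.42  1.01] t 7.025
```

View pics/s3.png

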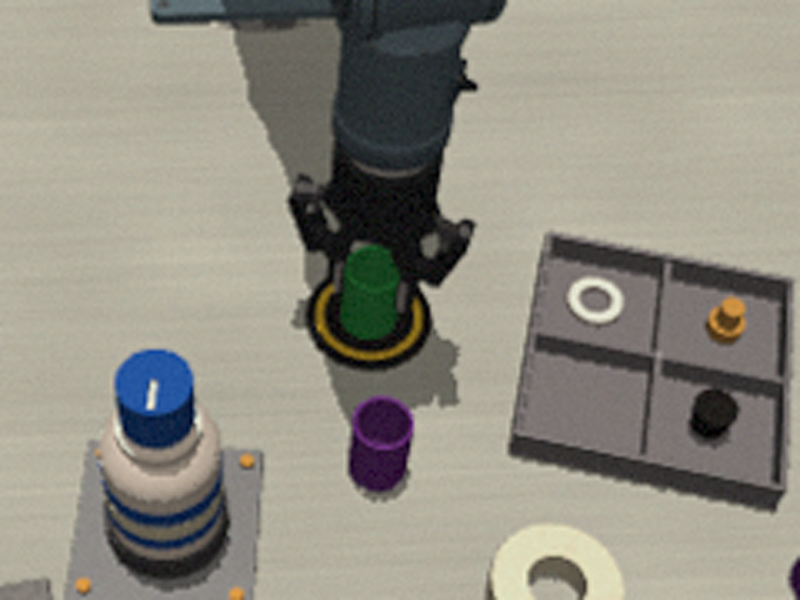

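The green cup is upright in the gripper over the centre of the pad at crop (370,310). I'll lower it 0.5 mm more, release and rise.

Emit:
drive_tool([
  {"dx": 0,"dy": 0,"dz": 0.05,"rx": 0,"ry": 0,"rz": 0},
  {"dx": 0,"dy": 0,"dz": 0.05,"rx": 0,"ry": 0,"rz": 0},
])

```text
time_s: 7.32
tool_pos: [0.452, 0.0589, 0.206]
tool_rot: [0.197, 0.98, 0.0, 0.0]
ft_force: [0.4, 0.3, 5.1]
grip_width: 0.491
gripper_force: 61.3
```

Emit:
drive_tool([
  {"dx": 0,"dy": 0,"dz": 0,"rx": 0,"ry": 0,"rz": 0},
  {"dx": 0,"dy": 0,"dz": 0,"rx": 0,"ry": 0,"rz": 0},
  {"dx": 0,"dy": 0,"dz": 0,"rx": 0,"ry": 0,"rz": 0},
  {"dx": 0,"dy": 0,"dz": 0,"rx": 0,"ry": 0,"rz": 0},
  {"dx": 0,"dy": 0,"dz": 0,"rx": 0,"ry": 0,"rz": 0},
  {"dx": 0,"dy": 0,"dz": 0,"rx": 0,"ry": 0,"rz": 0},
  {"dx": 0,"dy": 0,"dz": -2,"rx": 0,"ry": 0,"rz": 0},
  {"dx": 0,"dy": 0,"dz": -5,"rx": 0,"ry": 0,"rz": 0},
  {"dx": 0,"dy": 0,"dz": -9,"rx": 0,"ry": 0,"rz": 0},
  {"dx": 0,"dy": 0,"dz": -14,"rx": 0,"ry": 0,"rz": 0},
  {"dx": 0,"dy": 0,"dz": -19,"rx": 0,"ry": 0,"rz": 0},
  {"dx": 0,"dy": 0,"dz": -21,"rx": 0,"ry": 0,"rz": 0},
  {"dx": 0,"dy": 0,"dz": -21,"rx": 0,"ry": 0,"rz": 0},
], jaw=1)

```text
time_s: 8.95
tool_pos: [0.4522, 0.059, 0.417]
tool_rot: [0.197, 0.98, 0.001, 0.002]
ft_force: [0.5, 0.0, 0.6]
grip_width: 1.003
gripper_force: 0.0
```

```bash
python3 - <<'E'
from h import *
to(.491,-.3085,.27)
for n in ['scene','top']:
    p,d=bot.capture(n); X=cloud(n,d)
    for l in ['cup','red_cap']:
      for r in bot.silhouettes(n,l)[:5]:
        P=X[r['mask']&(d>0)]; z=np.percentile(P[:,2],97); T=P[P[:,2]>z-.006]; c=np.median(p[r['mask']],0)
        print(n,l,round(r['score'],2),c,'z',z.round(3),'mid',((T.min(0)+T.max(0))/2).round(4)[:2],'ext',np.ptp(T,0).round(3)[:2])
E
```

```text
d cm [-17.78 -32.39  -0.79] tool y az 67.3 tilt 0.2 gp [0.4528 0.0591 0.2623] j [-0.31  0.19  0.09  2.02 -0.02  0.93  0.97] t 8.95 
scene cup 0.93 [48. 21. 55.] z 0.065 mid [0.697  0.3522] ext [0.043 0.045]
scene cup 0.85 [49. 22. 57.] z 0.064 mid [0.5861 0.0515] ext [0.043 0.043]
scene cup 0.78 [21. 64. 28.] z 0.068 mid [0.4554 0.0585] ext [0.044 0.044]
scene cup 0.68 [120. 113. 111.] z 0.03 mid [0.5183 0.2714] ext [0.239 0.239]
scene red_cap 0.68 [165.  27.  23.] z 0.193 mid [ 0.4928 -0.3086] ext [0.047 0.048]
scene red_cap 0.64 [174.5  28.   23.5] z 0.029 mid [ 0.4899 -0.4356] ext [0.031 0.033]
scene red_cap 0.45 [188.5  32.5  28. ] z 0.029 mid [ 0.6346 -0.3068] ext [0.032 0.032]
scene red_cap 0.28 [155. 133. 115.] z 0.021 mid [ 0.7709 -0.195 ] ext [0.198 0.05 ]
scene red_cap 0.18 [21. 65. 29.] z 0.068 mid [0.4554 0.0585] ext [0.044 0.044]
top cup 0.7 [25. 12. 31.] z 0.066 mid [0.6916 0.353 ] ext [0.043 0.044]
top cup 0.42 [44. 24. 55.] z 0.066 mid [0.5833 0.0373] ext [0.032 0.01 ]
top red_cap 0.83 [150.  31.  29.] z 0.196 mid [ 0.489  -0.3081] ext [0.046 0.047]
top red_cap 0.66 [128.5 130.  115.5] z 0.094 mid [0.7504 0.0363] ext [0.048 0.046]
top red_cap 0.65 [144.5  30.   28. ] z 0.033 mid [ 0.4852 -0.4335] ext [0.031 0.031]
```

Emit:
drive_tool([
  {"dx": -2,"dy": -4,"dz": -1,"rx": 0,"ry": 0,"rz": 9.5},
  {"dx": -4.5,"dy": -8,"dz": -1,"rx": 0,"ry": 0,"rz": 19},
  {"dx": -6.5,"dy": -12,"dz": -1,"rx": 0,"ry": 0,"rz": 28},
  {"dx": -9,"dy": -16,"dz": -1,"rx": 0,"ry": 0,"rz": 37},
  {"dx": -11,"dy": -20,"dz": -1,"rx": 0,"ry": 0,"rz": 47},
  {"dx": -13,"dy": -24,"dz": -1,"rx": 0,"ry": 0,"rz": 56},
  {"dx": -15.5,"dy": -28,"dz": -1,"rx": 0,"ry": 0,"rz": 66},
  {"dx": -17.6,"dy": -32.4,"dz": -1,"rx": 0,"ry": 0,"rz": 75},
  {"dx": -17.6,"dy": -32.4,"dz": -1,"rx": 0,"ry": 0,"rz": 75},
  {"dx": -17.6,"dy": -32.4,"dz": -1,"rx": 0,"ry": 0,"rz": 75},
  {"dx": -17.6,"dy": -32.4,"dz": -1,"rx": 0,"ry": 0,"rz": 75},
  {"dx": -17.6,"dy": -32.4,"dz": -1,"rx": 0,"ry": 0,"rz": 75},
  {"dx": -17.6,"dy": -32.4,"dz": -1,"rx": 0,"ry": 0,"rz": 75},
])

```text
time_s: 10.88
tool_pos: [0.4892, -0.3074, 0.4258]
tool_rot: [0.753, 0.658, 0.0, 0.0]
ft_force: [0.1, -1.1, -0.4]
grip_width: 0.995
gripper_force: 0.0
```

```bash
python3 - <<'E'
from h import *
to(.490,-.308,.174)
E
```

```text
d cm [-0.05  0.09  9.71] tool y az -7.7 tilt 0.02 gp [ 0.4892 -0.3073  0.2711] j [ 0.11  0.42  0.5   1.74 -0.23  1.04  0.55] t 10.875
```

Emit:
drive_tool([
  {"dx": -0.05,"dy": 0.1,"dz": 3,"rx": 0,"ry": 0,"rz": 0},
  {"dx": -0.05,"dy": 0.1,"dz": 6,"rx": 0,"ry": 0,"rz": 0},
  {"dx": -0.05,"dy": 0.1,"dz": 8,"rx": 0,"ry": 0,"rz": 0},
  {"dx": -0.05,"dy": 0.1,"dz": 9.2,"rx": 0,"ry": 0,"rz": 0},
  {"dx": -0.05,"dy": 0.1,"dz": 9.7,"rx": 0,"ry": 0,"rz": 0},
  {"dx": -0.05,"dy": 0.1,"dz": 9.7,"rx": 0,"ry": 0,"rz": 0},
  {"dx": -0.05,"dy": 0.1,"dz": 9.7,"rx": 0,"ry": 0,"rz": 0},
])

```text
time_s: 11.75
tool_pos: [0.4902, -0.3087, 0.3295]
tool_rot: [0.753, 0.658, 0.0, 0.001]
ft_force: [0.3, -0.0, 0.7]
grip_width: 0.994
gripper_force: 0.0
```

```bash
python3 - <<'E'
from h import *
to(.490,-.308,.174)
p,d=bot.capture('scene'); cv2.imwrite('pics/s4.png',cv2.resize(p[130:280,60:260,::-1],(800,600),interpolation=cv2.INTER_CUBIC))
E
```

```text
d cm [ 0.07 -0.03  0.08] tool y az -7.7 tilt 0.08 gp [ 0.4904 -0.3088  0.1748] j [ 0.15  0.54  0.45  1.81 -0.3   0.85  0.61] t 11.75
```

View pics/s4.png

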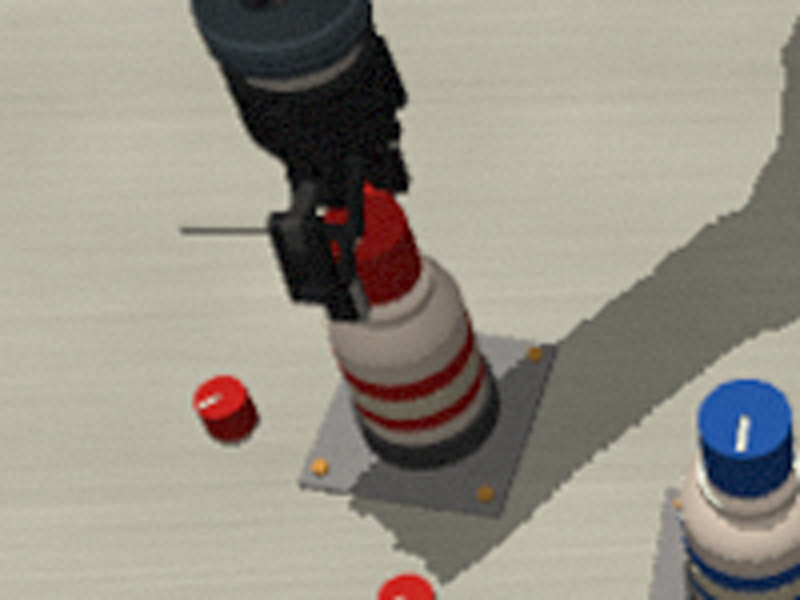

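The gripper straddles the red cap at crop (385,240), with one finger on the camera side at (345,270). It may sit a little to the left, so I'll check with the depth data.

```bash
python3 - <<'E'
from h import *
s=bot.get_state(); R=Ro.from_quat(s['tool_rot']).as_matrix()
p,d=bot.capture('scene'); X=cloud('scene',d); L=(X-s['tool_pos'])@R  # tool frame
red=(p[...,0]>90)&(p[...,1]<60)&(X[...,2]>.15)&(X[...,2]<.2)&(abs(L[...,0])<.05)&(abs(L[...,1])<.05)
C=L[red]*1000; print('cap',len(C),np.percentile(C,[1,50,99],0).round(1))
# circle fit of cap side points
from scipy.optimize import least_squares
S=C[X[red][:,2]<.186]
q=least_squares(lambda q:np.hypot(S[:,0]-q[0],S[:,1]-q[1])-24,[0,0],loss='soft_l1').x; print('centre tool xy mm',q.round(1),len(S))
dark=(p.max(-1)<60)&(abs(L[...,0])<.06)&(abs(L[...,1])<.07)&(X[...,2]>.155)
for a,b in [(.12,.135),(.135,.15),(.15,.175)]:
    m=dark&(L[...,2]>a)&(L[...,2]<b); F=L[m]*1000
    print(a,len(F), F.size and np.percentile(F,[3,50,97],0).round(1).tolist())
E
```

```text
cap 171 [[-19.2 -28.7 136. ]
 [  8.   -1.1 138.9]
 [ 22.2  23.6 177.4]]
centre tool xy mm [ 2.  -1.2] 8
0.12 41 [[-2.6, -44.8, 121.3], [6.1, -41.5, 128.2], [11.3, 54.9, 134.5]]
0.135 74 [[-8.9, -45.1, 136.1], [4.6, -41.1, 143.1], [11.2, 58.0, 149.4]]
0.15 22 [[-6.6, -44.7, 150.3], [2.7, -42.2, 155.4], [10.2, 51.0, 165.7]]
```

The finger and the cap agree to within about 1–2 mm, so I'll close.

Emit:
drive_tool([
  {"dx": 0.1,"dy": 0,"dz": 0.1,"rx": 0,"ry": 0,"rz": 0},
  {"dx": 0.1,"dy": 0,"dz": 0.1,"rx": 0,"ry": 0,"rz": 0},
  {"dx": 0.1,"dy": 0,"dz": 0.1,"rx": 0,"ry": 0,"rz": 0},
  {"dx": 0.1,"dy": 0,"dz": 0.1,"rx": 0,"ry": 0,"rz": 0},
  {"dx": 0.1,"dy": 0,"dz": 0.1,"rx": 0,"ry": 0,"rz": 0},
  {"dx": 0.1,"dy": 0,"dz": 0.1,"rx": 0,"ry": 0,"rz": 0},
  {"dx": 0.1,"dy": 0,"dz": 0.1,"rx": 0,"ry": 0,"rz": 0},
  {"dx": 0.1,"dy": 0,"dz": 0.1,"rx": 0,"ry": 0,"rz": 0},
  {"dx": 0.1,"dy": 0,"dz": 0.1,"rx": 0,"ry": 0,"rz": 0},
  {"dx": 0.1,"dy": 0,"dz": 0.1,"rx": 0,"ry": 0,"rz": 0},
], jaw=-1)

```text
time_s: 13.1
tool_pos: [0.4903, -0.3075, 0.3278]
tool_rot: [0.753, 0.658, 0.0, 0.0]
ft_force: [1.7, 0.4, 3.5]
grip_width: 0.55
gripper_force: 60.8
```

```bash
python3 - <<'E'
from h import *
to(.490,-.308,.174); s=bot.get_state(); R=Ro.from_quat(s['tool_rot']).as_matrix()
print('F tool',(R.T@s['ft_force']).round(1),s['torque'].round(2))
E
```

```text
d cm [-0.05 -0.02 -0.09] tool y az -7.7 tilt 0.03 gp [ 0.4904 -0.3076  0.1731] j [ 0.15  0.54  0.45  1.82 -0.3   0.85  0.61] t 13.1 
F tool [ 0.6  1.6 -3.5] [ 0.11 -0.39  0.03]
```

Emit:
drive_tool([
  {"dx": 0,"dy": 0,"dz": 0.2,"rx": 0,"ry": 0,"rz": 0},
  {"dx": 0,"dy": 0,"dz": 0.4,"rx": 0,"ry": 0,"rz": 0},
  {"dx": 0,"dy": 0,"dz": 0.6,"rx": 0,"ry": 0,"rz": 0},
  {"dx": 0,"dy": 0,"dz": 0.65,"rx": 0,"ry": 0,"rz": 0},
  {"dx": 0,"dy": 0,"dz": 0.65,"rx": 0,"ry": 0,"rz": 0},
  {"dx": 0,"dy": 0,"dz": 0.65,"rx": 0,"ry": 0,"rz": 0},
  {"dx": 0,"dy": 0,"dz": 0.65,"rx": 0,"ry": 0,"rz": 0},
])

```text
time_s: 13.98
tool_pos: [0.4903, -0.3076, 0.3216]
tool_rot: [0.753, 0.658, 0.0, 0.0]
ft_force: [0.4, 2.3, 8.1]
grip_width: 0.547
gripper_force: 60.9
```

Pushed down 6.2 mm at about 8 N, as expected. Next I'll turn 57° anticlockwise from above, which is negative about the tool z.

Emit:
drive_tool([
  {"dx": 0,"dy": 0,"dz": 0,"rx": 0,"ry": 0,"rz": -5},
  {"dx": 0,"dy": 0,"dz": 0,"rx": 0,"ry": 0,"rz": -11},
  {"dx": 0,"dy": 0,"dz": 0,"rx": 0,"ry": 0,"rz": -17},
  {"dx": 0,"dy": 0,"dz": 0,"rx": 0,"ry": 0,"rz": -23},
  {"dx": 0,"dy": 0,"dz": 0,"rx": 0,"ry": 0,"rz": -29},
  {"dx": 0,"dy": 0,"dz": 0,"rx": 0,"ry": 0,"rz": -35},
  {"dx": 0,"dy": 0,"dz": 0,"rx": 0,"ry": 0,"rz": -41},
  {"dx": 0,"dy": 0,"dz": 0,"rx": 0,"ry": 0,"rz": -47},
  {"dx": 0,"dy": 0,"dz": 0,"rx": 0,"ry": 0,"rz": -53},
  {"dx": 0,"dy": 0,"dz": 0,"rx": 0,"ry": 0,"rz": -57},
  {"dx": 0,"dy": 0,"dz": 0,"rx": 0,"ry": 0,"rz": -57},
  {"dx": 0,"dy": 0,"dz": 0,"rx": 0,"ry": 0,"rz": -57},
  {"dx": 0,"dy": 0,"dz": 0,"rx": 0,"ry": 0,"rz": -57},
])

```text
time_s: 15.6
tool_pos: [0.49, -0.3082, 0.3217]
tool_rot: [0.348, 0.937, -0.0, 0.0]
ft_force: [-0.9, -0.1, 7.7]
grip_width: 0.549
gripper_force: 61.0
```

```bash
python3 - <<'E'
from h import *
to(.490,-.308,.25); s=bot.get_state(); print(s['torque'].round(2),s['ft_force'].round(1))
p,d=bot.capture('scene'); cv2.imwrite('pics/s5.png',cv2.resize(p[130:280,60:260,::-1],(800,600),interpolation=cv2.INTER_CUBIC))
E
```

```text
d cm [ 0.    0.02 -8.3 ] tool y az 49.2 tilt 0.07 gp [ 0.4901 -0.3084  0.167 ] j [ 0.34  0.52  0.19  1.81 -0.13  0.82  1.45] t 15.6 
[0.02 0.01 0.02] [-0.9 -0.1  7.7]
```

View pics/s5.png

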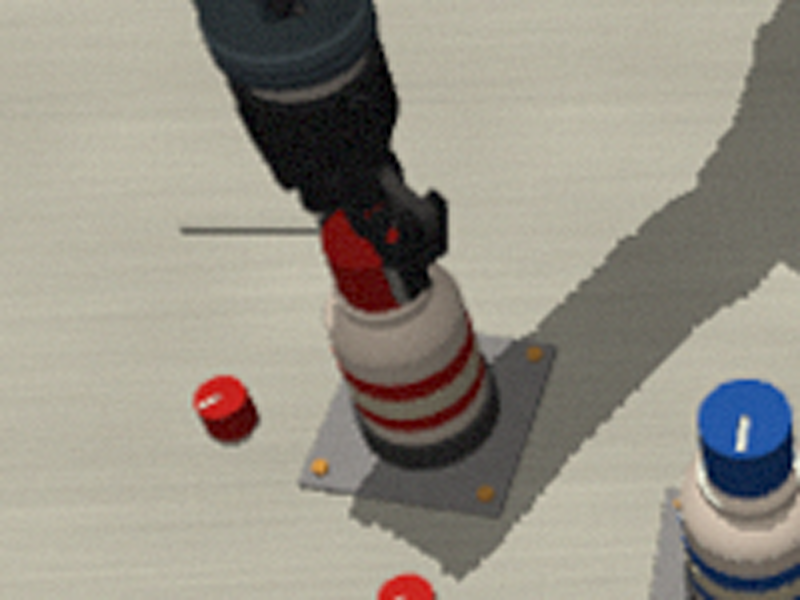

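The cap is still held low on the neck. The turning torque is near zero, so it turned with the gripper and did not slip. Now I'll lift straight up, slowly at first.

Emit:
drive_tool([
  {"dx": 0,"dy": 0,"dz": -0.3,"rx": 0,"ry": 0,"rz": 0},
  {"dx": 0,"dy": 0,"dz": -0.6,"rx": 0,"ry": 0,"rz": 0},
  {"dx": 0,"dy": 0,"dz": -0.9,"rx": 0,"ry": 0,"rz": 0},
  {"dx": 0,"dy": 0,"dz": -1.2,"rx": 0,"ry": 0,"rz": 0},
  {"dx": 0,"dy": 0,"dz": -1.2,"rx": 0,"ry": 0,"rz": 0},
])

```text
time_s: 16.27
tool_pos: [0.4896, -0.3073, 0.3327]
tool_rot: [0.348, 0.937, 0.0, -0.001]
ft_force: [-0.1, -0.4, -0.5]
grip_width: 0.546
gripper_force: 61.4
```

Free: there is no downward resistance and the grip is unchanged.

Emit:
drive_tool([
  {"dx": 0,"dy": 0,"dz": -1,"rx": 0,"ry": 0,"rz": 0},
  {"dx": 0,"dy": 0,"dz": -2,"rx": 0,"ry": 0,"rz": 0},
  {"dx": 0,"dy": 0,"dz": -3.5,"rx": 0,"ry": 0,"rz": 0},
  {"dx": 0,"dy": 0,"dz": -5,"rx": 0,"ry": 0,"rz": 0},
  {"dx": 0,"dy": 0,"dz": -6.5,"rx": 0,"ry": 0,"rz": 0},
  {"dx": 0,"dy": 0,"dz": -7.5,"rx": 0,"ry": 0,"rz": 0},
  {"dx": 0,"dy": 0,"dz": -7.5,"rx": 0,"ry": 0,"rz": 0},
  {"dx": 0,"dy": 0,"dz": -7.5,"rx": 0,"ry": 0,"rz": 0},
  {"dx": 0,"dy": 0,"dz": -7.5,"rx": 0,"ry": 0,"rz": 0},
  {"dx": 0,"dy": 0,"dz": -7.5,"rx": 0,"ry": 0,"rz": 0},
  {"dx": 0,"dy": 0,"dz": -7.5,"rx": 0,"ry": 0,"rz": 0},
])

```text
time_s: 17.65
tool_pos: [0.4901, -0.3075, 0.408]
tool_rot: [0.348, 0.937, -0.0, -0.0]
ft_force: [0.2, 0.5, -1.2]
grip_width: 0.549
gripper_force: 61.6
```

```bash
python3 - <<'E'
from h import *
to(.490,-.308,.254)
p,d=bot.capture('scene'); cv2.imwrite('pics/s6.png',cv2.resize(p[110:300,60:400,::-1],(800,447),interpolation=cv2.INTER_CUBIC))
E
```

```text
d cm [-0.03 -0.04 -0.07] tool y az 49.3 tilt 0.02 gp [ 0.49   -0.3075  0.2533] j [ 0.32  0.41  0.21  1.74 -0.1   1.    1.43] t 17.65
```

View pics/s6.png

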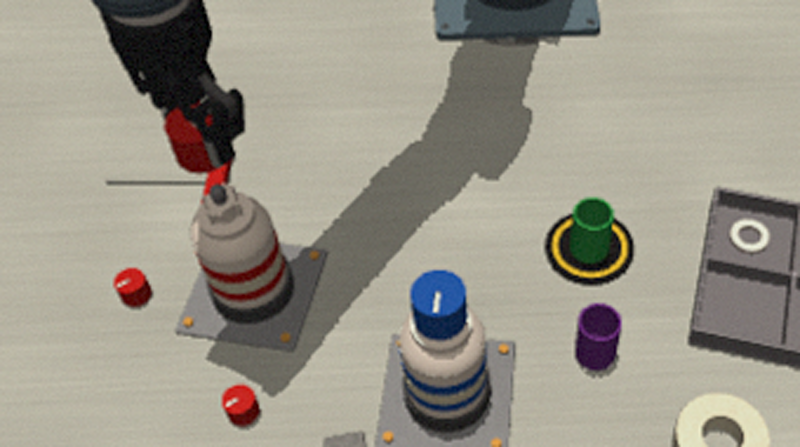

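The cap is held level at crop (190,140) above the open neck at (220,195). The green cup stands on the pad at (592,232) and the blue bottle is untouched, so I'm handing in.

```bash
python3 -c "
from bench import bot
print(bot.hand_in())"
```

```text
the job is handed in; nothing more can be done
None
```

The job is handed in (no verdict was returned): the green cup stands released on the pad, and the red cap is off and held level about 8 cm above where it sat, over its bottle; the blue bottle was left shut.

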